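# Rack the rolling pins by thickness

### The job

Put the four little rolling pins away in the notched wooden rack, one to a bay, in order of thickness: the thickest in the bay at the salt shaker's end, the thinnest in the bay at the yellow-capped spice jar's end. Lay each one gently between the two boards so that both of its handles rest at the bottom of their notches, and leave the shaker and the jar standing where they are.

Things in the scene. Friction and masses are not known exactly. Their poses are not given: they have to be found in the camera images.
- beech_pin: Pale beech rolling pin with a thin dark ring near each end of its barrel, the thickest. Barrel 39 mm thick, 88 mm long, with a round 12 mm handle 26 mm long at each end (140 mm overall). Origin at the middle of the pin, on its axis; x runs along the pin (ends alike), y and z across it (rolled to any angle). Seated neighbours' barrels stand 30 mm or more apart: open the fingers only a little there.
- blue_pin: Rolling pin with a plain blue barrel and pale wooden handles, the second thickest. Barrel 33 mm thick, 88 mm long, with a round 12 mm handle 26 mm long at each end (140 mm overall). Origin at the middle of the pin, on its axis; x runs along the pin (ends alike), y and z across it (rolled to any angle). Seated neighbours' barrels stand 30 mm or more apart: open the fingers only a little there.
- steel_pin: Rolling pin of bright steel all over, the third thickest. Barrel 27 mm thick, 88 mm long, with a round 12 mm handle 26 mm long at each end (140 mm overall). Origin at the middle of the pin, on its axis; x runs along the pin (ends alike), y and z across it (rolled to any angle). Seated neighbours' barrels stand 30 mm or more apart: open the fingers only a little there.
- walnut_pin: Dark brown walnut rolling pin, the thinnest. Barrel 21 mm thick, 88 mm long, with a round 12 mm handle 26 mm long at each end (140 mm overall). Origin at the middle of the pin, on its axis; x runs along the pin (ends alike), y and z across it (rolled to any angle). Seated neighbours' barrels stand 30 mm or more apart: open the fingers only a little there.
- pin_rack: Fixed wooden rack: two notched boards 246 mm long, 74 mm high, 8 mm thick, at x = -58 and +58 mm. Origin on the counter under its middle; y along the row of bays, x the way pins lie, z up. Bays (notches) at y = -99, -33, 33, 99 mm. Notch: over 40 mm wide at the top, 16 mm at z = 54 mm and below; a handle at its bottom has its axis at z = 48 mm, the pin's middle at x = 0. Rods below reach z = 18 mm.
- salt_shaker: Clear glass salt shaker with a grey domed cap, 44 mm in diameter, 90 mm high, upright on the counter just behind one end of the rack (at x = +108, y = +85 or -85 mm in the rack's frame). Origin at the centre of its underside, z up. It marks the end for the thickest pin and stays where it is.
- spice_jar: Spice jar with a mustard-yellow cap, 42 mm in diameter, 96 mm high, upright on the counter just behind the other end of the rack. Origin at the centre of its underside, z up. It marks the end for the thinnest pin and stays where it is.

How it is judged:
By the outcome, as a careful person would: the job done as asked, in the order asked, and still so for the second after the job is handed in, with the robot touching nothing.
It also fails if it takes over 102 s, if anything falls off the work surface, if the arm or the gripper's body presses on something with over 40 N, if the wrist force passes 120 N, or if a joint passes its speed limit or range.

### The arm

A 6-joint arm with a two-finger parallel gripper is mounted at the origin on a cart in front of the work surface, level with it; the furniture and walls round the work are solid. World frame = base frame: x ahead of the robot, y to its left, z up, the work surface at z = 0. Lengths are in m, angles in rad, forces in N, time in s.
With the tool pointing down it reaches from about 0.25 to 0.725 m from the base axis. Payload 4 kg.
Tool frame: the origin (TCP) lies midway between the tips of the shut fingers; the grasp point (between the pads) lies 19 mm behind it; x points along the fingers, y is the direction in which the jaws open and shut, and the axes are right-handed (so a half turn about x gives the same grasp; the last joint's range is limited). The gripper opens to 85 mm and grips with 20 to 120 N. Pads are 22 mm wide; open, the fingers measure 114 mm over their backs; the gripper's body (76 mm by 85 mm) begins 54 mm behind the grasp point. The pads swing forward as they close: fully open they stand 13 mm farther back than shut.
Start: joints at [-1.242, 0.241, 0.005, 1.335, 0, 1.571], TCP at [0.161, -0.473, 0.231] pointing down, gripper open.
Joint ranges: [-2.72, 2.72], [-1.05, 1.87], [-1.09, 1.28], [-1.99, 2.15], [-1.42, 1.44], [-3.14, 3.14]. Speed limits (rad/s): [2.79, 2.79, 3.14, 3.14, 3.14, 3.14].

### API

Orientations are given as a unit quaternion [x, y, z, w].
In Python, from workcell import * gives the robot as it stands.
- The arm moves only by the tool play_rows, never from a script. Its argument "plan" is a list of rows, each a list of 7 numbers: the shift along the tool's x, y, z in mm, then the turn, a rotation vector about the tool's x, y, z in rad, then the closure, from -1 (fully open) to 1 (shut). In form: [[x, y, z, rx, ry, rz, grip], ...]. A call has 1 to 20 rows; each row shifts and turns the commanded pose from where the row before left it, along the tool's axes as they then stand; what a row does not reach is not made up. A row lasts 1/12 s, in which the tool goes at most 41.7 mm and 7.16 degrees, less where a joint would pass 70% of its speed; a pose out of reach is approached as far as the arm can. A call with a gripper value outside its range is refused whole. The fingers move at their own pace and stop on an object; the grip force is fixed at half the most. Time passes only in rows, so rows that do not move let the fingers close. It gives the time, the measured TCP pose, the force and the opening at its end, in the units of the state.
- get_obs(): the state, without advancing time (a new reading comes with each control period).
- camera(name): name is "scene" or "side" or "wrist"; returns a dict with "frame" (400x640x3 uint8, red, green, blue), "depth" (400x640 float32, m along the optical axis (not along the pixel's ray), 0 where there is no reading), "fx", "fy", "cx", "cy" (pixels), "camera_from_world" (4x4, takes a point from world to camera coordinates). Camera axes: x right, y up, looking along -z (the intrinsics and any distortion apply to the point x, -y, -z); pixel columns grow to the right and rows downward; lengths in m; the calibration is good to about 2 mm. A picture is of the moment at which its call begins.
- job_done(): hands the job in, once; it reports no verdict.
Trained networks look in a picture, given as the dict that the camera call returned (one of the last four; its "shot" number tells which), for a name from the list of things; names that differ only in an ending like _2 or _b are one class to them, and where a whole thing is asked for, a point or a joint stands for the part that bears it (a point fixed in the world has none). Each returns a list of dicts, best first, with "confidence" (0 to 1); they miss things now and then, are a little off and sometimes report something else, mostly with a low value. They report only what shows in the picture. A call takes as long as a camera call.
- search_frame(thing, picture): "centre" ([x, y, z] in m, in world coordinates, good to about 4 mm: the middle of the surface that is visible of it).
- pinpoint(thing, picture): "centre" ([x, y, z] in m, in world coordinates, good to about 4 mm: a listed point, or the origin of a listed thing).
The state is a dict: "clock": time; "joint_pos": joint angles; "joint_vel": joint speeds; "tau": joint torques, N m; "eef_pos": TCP position; "tool_rot": TCP orientation; "ft_force": force on the tool from outside, world axes, zero at the start; "ft_torque": the same for the moment, N m; "grip_width": finger opening in m.
Only numpy, scipy, OpenCV 4.12 (cv2) and the standard library are available. Lean on these libraries where they do the work, as an engineer would, in place of code of your own. Each camera call takes 0.05 s, during which the arm holds its last target. There are 200 camera calls.

## Working session

There is one attempt and no reset: what is moved stays moved. The work goes in short steps, Python scripts to look and compute and a tool call to move; the robot and the scene stay as the last step left them, time stands still between calls to the robot, and variables do not carry over. Pictures are saved under pics/ and viewed, about 12 in all and at most 16, crops included, and the job is handed in when it is done.

Besides the shell and the picture viewer there is one more tool, called after "Call:" as name(argument=value, ...), one argument or row to a line, values as JSON. play_rows: Moves the arm, as the interface text tells. Its arguments: {"type":"object","properties":{"plan":{"type":"array","items":{"type":"array","items":{"type":"number"}}}},"required":["plan"]}

```bash
mkdir -p pics; ls
python3 - <<'E'
from workcell import *
import cv2,numpy as np
o=get_obs();print({k:np.round(v,3) for k,v in o.items()})
for n in("scene","side"):
    p=camera(n);cv2.imwrite(f"pics/{n}0.png",p["frame"][:,:,::-1])
    np.savez(f"{n}0.npz",**{k:v for k,v in p.items()})
    for t in["beech_pin","blue_pin","steel_pin","walnut_pin","pin_rack","salt_shaker","spice_jar"]:
        for r in pinpoint(t,p)[:2]: print(n,t,np.round(r["centre"],3),round(r["confidence"],2))
E
```

```text
pics
{'clock': np.float64(0.0), 'joint_pos': array([-1.242,  0.241,  0.004,  1.335, -0.   ,  1.571]), 'joint_vel': array([-0.001, -0.002,  0.001, -0.001,  0.   ,  0.002]), 'tau': array([-0.0000e+00, -3.7232e+01,  2.5241e+01,  1.7000e-02, -0.0000e+00,
        0.0000e+00]), 'eef_pos': array([ 0.161, -0.473,  0.23 ]), 'tool_rot': array([-0.697, -0.116,  0.698, -0.115]), 'ft_force': array([ 0.151,  0.233, -0.379]), 'ft_torque': array([-0.019, -0.011, -0.011]), 'grip_width': np.float64(0.085)}
scene beech_pin [ 0.621 -0.117  0.017] 0.66
scene blue_pin [ 0.608 -0.197  0.017] 0.63
scene blue_pin [ 0.442 -0.194  0.015] 0.46
scene steel_pin [ 0.438 -0.193  0.018] 0.84
scene walnut_pin [ 0.434 -0.112  0.012] 0.9
scene pin_rack [0.444 0.1   0.003] 0.7
scene spice_jar [0.543 0.004 0.001] 0.94
side beech_pin [ 0.62  -0.116  0.019] 0.74
side blue_pin [ 0.435 -0.106  0.012] 0.63
side steel_pin [ 0.433 -0.194  0.013] 0.94
side steel_pin [ 0.626 -0.119  0.021] 0.55
side walnut_pin [ 0.439 -0.105  0.011] 0.77
side pin_rack [0.445 0.098 0.002] 0.77
side salt_shaker [ 0.562  0.174 -0.003] 0.64
side spice_jar [ 0.433 -0.195  0.016] 0.65
side spice_jar [ 0.547  0.    -0.001] 0.62
```

View pics/scene0.png

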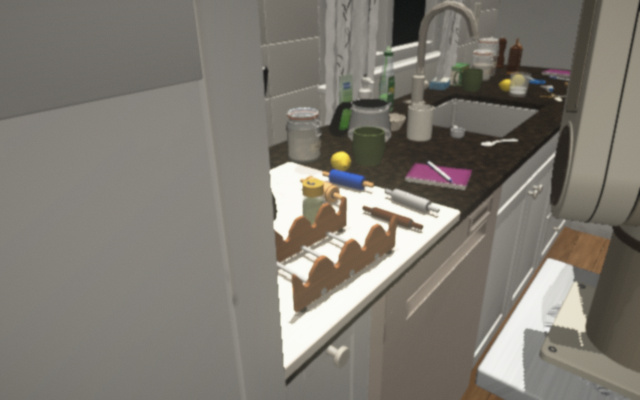

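View pics/side0.png

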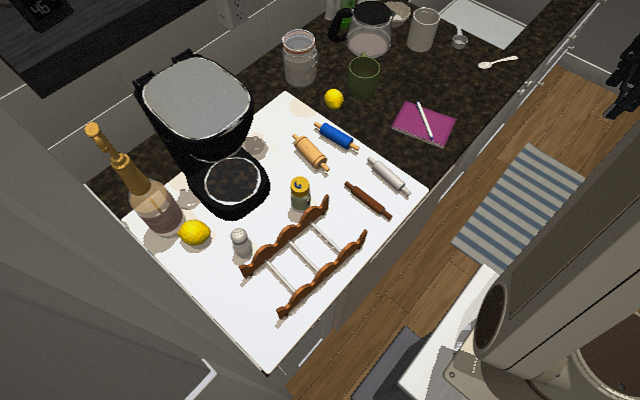

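Side view shows four pins on the right of the white board (beech ~(310,152), blue ~(335,136), steel ~(388,175), walnut ~(368,200)), the rack ~(305,255), shaker at (240,240) and jar at (300,192). I'll fit cylinders and the rack from depth.

```bash
cat > h.py <<'E'
import numpy as np
from scipy.optimize import least_squares
R={"beech":.0195,"blue":.0165,"steel":.0135,"walnut":.0105}
def cloud(p):
    d=p["depth"];v,u=np.nonzero(d>0);z=d[v,u]
    c=np.c_[(u-p["cx"])/p["fx"]*z,-(v-p["cy"])/p["fy"]*z,-z,np.ones(len(z))]
    return (c@np.linalg.inv(p["camera_from_world"]).T)[:,:3]
def fitpin(W,c,r,z=None):
    z=r if z is None else z
    m=(np.hypot(W[:,0]-c[0],W[:,1]-c[1])<.085)&(W[:,2]>z-r+.006)&(W[:,2]<z+r+.008)
    P=W[m]
    def res(q,P=P):
        a=np.array([np.cos(q[2]),np.sin(q[2])]);d=P[:,:2]-q[:2];s=d@a;t=d@[-a[1],a[0]]
        rad=np.hypot(t,P[:,2]-z-q[3])
        e=np.where(np.abs(s)<.044,rad-r,np.where(np.abs(s)<.070,rad-.006,np.hypot(rad,np.abs(s)-.07)))
        return e
    best=None
    for th in np.arange(0,np.pi,np.pi/8):
        f=least_squares(res,[c[0],c[1],th,0],loss="cauchy",f_scale=.002,diff_step=1e-4)
        if best is None or f.cost<best.cost: best=f
    return best.x,len(P),np.median(np.abs(res(best.x)))
E
python3 - <<'E'
from h import *
for n in("side","scene"):
    p=np.load(f"{n}0.npz",allow_pickle=True);W=cloud(p)
    m=(abs(W[:,0]-.45)<.12)&(abs(W[:,1]+.25)<.03);print(n,"counter z",np.median(W[m,2]))
    for k,c in dict(beech=(.62,-.117),blue=(.608,-.197),steel=(.435,-.193),walnut=(.436,-.108)).items():
        x,N,e=fitpin(W,c,R[k]);print(k,np.round(x,4),N,round(e,4))
    # rack
    m=(abs(W[:,0]-.445)<.10)&(abs(W[:,1]-.1)<.16)&(W[:,2]>.03)&(W[:,2]<.08)
    m&=np.hypot(W[:,0]-.547,W[:,1])>.03; m&=np.hypot(W[:,0]-.562,W[:,1]-.174)>.03
    P=W[m]
    def res(q):
        c,s=np.cos(q[2]),np.sin(q[2]);d=P[:,:2]-q[:2];x=d@[c,s];y=d@[-s,c]
        ex=np.maximum(abs(abs(x)-.058)-.004,0)+0.3*np.abs(np.abs(abs(x)-.058)-.004);ey=np.maximum(abs(y)-.123,0)
        return np.r_[ex,ey]
    b=min((least_squares(res,[.445,.1,t],loss="cauchy",f_scale=.002,diff_step=1e-4) for t in np.arange(-.6,.61,.2)),key=lambda f:f.cost)
    print("rack",np.round(b.x,4),len(P),b.cost)
    q=b.x;c,s=np.cos(q[2]),np.sin(q[2]);d=P[:,:2]-q[:2];x=d@[c,s];y=d@[-s,c]
    print("y range",np.percentile(y,[0,1,99,100]),"x",np.histogram(x,np.arange(-.075,.08,.006)))
    # notch centers: board tops height profile
    for sg in(-1,1):
        k=abs(x-sg*.058)<.008
        print(sg,[ (round(yy,3),round(P[k&(abs(y-yy)<.003),2].max(initial=0),3)) for yy in np.arange(-.12,.121,.006)])
E
```

```text
side counter z -0.01542525821474805
beech [ 0.6205 -0.115  -0.0036 -0.0008] 908 0.0038
blue [ 0.6072 -0.1987  0.0797 -0.0009] 652 0.0013
steel [ 4.3520e-01 -1.9330e-01  3.0225e+00 -1.1000e-03] 539 0.001
walnut [ 0.432  -0.1079 -0.0197 -0.001 ] 662 0.0014
rack [ 0.4428  0.0974 -0.088 ] 1800 0.00023340796163140798
y range [-0.12296579 -0.11987947  0.12173327  0.12288447] x (array([  0,   0, 660, 191,   0,   0,   0,   0,   0,   0,   0,   0,   0,
         0,   0,   0,   0,   0,   0,   0,   0, 695, 252,   1,   0]), array([-0.075, -0.069, -0.063, -0.057, -0.051, -0.045, -0.039, -0.033,
       -0.027, -0.021, -0.015, -0.009, -0.003,  0.003,  0.009,  0.015,
        0.021,  0.027,  0.033,  0.039,  0.045,  0.051,  0.057,  0.063,
        0.069,  0.075]))
-1 [(np.float64(-0.12), np.float64(0.072)), (np.float64(-0.114), np.float64(0.066)), (np.float64(-0.108), np.float64(0.06)), (np.float64(-0.102), np.float64(0.044)), (np.float64(-0.096), np.float64(0.045)), (np.float64(-0.09), np.float64(0.057)), (np.float64(-0.084), np.float64(0.067)), (np.float64(-0.078), np.float64(0.072)), (np.float64(-0.07
[... 6318 characters left out ...]
2)), (np.float64(0.018), np.float64(0.068)), (np.float64(0.024), np.float64(0.057)), (np.float64(0.03), np.float64(0.045)), (np.float64(0.036), np.float64(0.045)), (np.float64(0.042), np.float64(0.058)), (np.float64(0.048), np.float64(0.064)), (np.float64(0.054), np.float64(0.072)), (np.float64(0.06), np.float64(0.072)), (np.float64(0.066), np.float64(0.0)), (np.float64(0.072), np.float64(0.0)), (np.float64(0.078), np.float64(0.0)), (np.float64(0.084), np.float64(0.0)), (np.float64(0.09), np.float64(0.0)), (np.float64(0.096), np.float64(0.0)), (np.float64(0.102), np.float64(0.0)), (np.float64(0.108), np.float64(0.0)), (np.float64(0.114), np.float64(0.0)), (np.float64(0.12), np.float64(0.0))]
```

```bash
cat >> h.py <<'E'
from scipy.spatial.transform import Rotation as Ro
def go(o,xyz,th):
    """tool-frame shift (mm, tool axes after turn), turn about tool x so that jaws are across pin at yaw th"""
    M=Ro.from_quat(o["tool_rot"]).as_matrix();Y=M[:,1]
    cur=np.arctan2(Y[1],Y[0]);d=(th+np.pi/2-cur+np.pi/2)%np.pi-np.pi/2   # world yaw change
    N=Ro.from_euler("z",d).as_matrix()@M
    D=(np.array(xyz)-o["eef_pos"])*1000
    print("j",np.round(o["joint_pos"],2),"eef",np.round(o["eef_pos"],4),"toolx",np.round(M[:,0],3),"tooly",np.round(Y,3))
    print("turn about tool x",round(-d,3),"shift if turned first",np.round(N.T@D,1),"unturned",np.round(M.T@D,1))
E
python3 - <<'E'
from h import *
from workcell import *
W=np.vstack([cloud(np.load(f"{n}0.npz",allow_pickle=True)) for n in("side","scene")])
S=cloud(np.load("side0.npz",allow_pickle=True))
c=(.62,-.115)
for X in (S,W):
    m=(abs(X[:,0]-.62)<.09)&(abs(X[:,1]+.112)<.045)
    print(m.sum(),fitpin(X[m],c,.0195))
P=X[m&(X[:,2]>.028)&(X[:,2]<.045)];print("beech top mean",P.mean(0),len(P), np.linalg.svd((P-P.mean(0))[:,:2],full_matrices=False)[2][0])
for x in np.arange(.2,.9,.05):
    print(round(x,2),[round(W[(abs(W[:,0]-x)<.025)&(abs(W[:,1]-y)<.025)&(W[:,2]<.6),2].max(initial=-9),2) for y in np.arange(-.35,.46,.05)])
go(get_obs(),(.4355,-.1933,.15),-.118)
E
```

```text
2057 (array([ 0.62144363, -0.11514307, -0.16440734, -0.00113276]), 614, np.float64(0.0008989624644337758))
2863 (array([ 6.20762133e-01, -1.14834652e-01, -2.11581623e-05, -6.01049901e-05]), 937, np.float64(0.0026146421933866265))
beech top mean [ 0.61348202 -0.11016075  0.03521162] 567 [-0.98450083  0.1753799 ]
0.2 [np.float64(-0.92), np.float64(-0.92), np.float64(-0.92), np.float64(-0.92), np.float64(-0.92), np.float64(-0.92), np.float64(-0.92), np.float64(-0.92), np.float64(-0.92), np.float64(-0.92), np.float64(-0.92), np.float64(-0.92), np.float64(-0.93), np.float64(-9.0), np.float64(-9.0), np.float64(-9.0), np.float64(-9.0)]
0.25 [np.float64(-0.92), np.float64(-0.92), np.float64(-0.92), np.float64(-0.92), np.float64(-0.92), np.float64(-0.92), np.float64(-0.92), np.float64(-0.92), np.float64(-0.92), np.float64(-0.92), np.float64(-0.92), np.float64(-0.92), np.float64(-0.92), np.float64(-0.93), np.float64(-9.0), np.float64(-9.0), np.float64(-9.0)]
0.3 [np.float64(-0.92), np.float64(-0.92), np.float64(-0.92), np.float64(-0.92), np.float64(-0.92), np.float64(-0.92), np.float64(-0.92),
[... 3090 characters left out ...]
loat64(0.31), np.float64(0.31), np.float64(0.31), np.float64(0.49), np.float64(0.5), np.float64(0.5), np.float64(0.4), np.float64(-9.0), np.float64(-9.0), np.float64(-9.0)]
0.85 [np.float64(0.13), np.float64(0.13), np.float64(0.12), np.float64(0.0), np.float64(0.0), np.float64(-0.0), np.float64(-9.0), np.float64(-9.0), np.float64(-9.0), np.float64(-0.02), np.float64(0.0), np.float64(0.5), np.float64(0.5), np.float64(0.37), np.float64(-9.0), np.float64(-9.0), np.float64(-9.0)]
j [-1.24  0.24  0.01  1.34  0.    1.57] eef [ 0.1615 -0.4732  0.2313] toolx [ 0. -0. -1.] tooly [ 0.323 -0.946  0.   ]
turn about tool x 0.447 shift if turned first [  81.3 -310.2 -239.2] unturned [  81.3 -176.4 -349.7]
```

Call:
play_rows(
  plan=[
    [0,0,0,0.112,0,0,-0.4],
    [0,0,0,0.112,0,0,-0.4],
    [0,0,0,0.112,0,0,-0.4],
    [0,0,0,0.111,0,0,-0.4],
    [0,-26,-20,0,0,0,-0.4],
    [0,-26,-20,0,0,0,-0.4],
    [0,-26,-20,0,0,0,-0.4],
    [0,-26,-20,0,0,0,-0.4],
    [7,-26,-20,0,0,0,-0.4],
    [7,-26,-20,0,0,0,-0.4],
    [7,-26,-20,0,0,0,-0.4],
    [7,-26,-20,0,0,0,-0.4],
    [7,-26,-20,0,0,0,-0.4],
    [7,-26,-20,0,0,0,-0.4],
    [7,-26,-20,0,0,0,-0.4],
    [7,-24,-19,0,0,0,-0.4],
    [0,0,0,0,0,0,-0.4],
  ],
)

```text
clock: 2.22
eef_pos: [0.438, -0.19, 0.1741]
tool_rot: [0.706, -0.039, -0.706, -0.04]
ft_force: [-0.4, -0.3, -0.1]
grip_width: 0.0597
```

Run:
```python
from h import *
from workcell import *
import cv2
o=get_obs();print(o["clock"],o["grip_width"]);go(o,(.4355,-.1933,.004),-.118)
p=camera("wrist");cv2.imwrite("pics/w1.png",p["frame"][:,:,::-1]);W=cloud(p)
for k,c in dict(steel=(.4355,-.193),walnut=(.433,-.108),blue=(.608,-.1987)).items():
    m=np.hypot(W[:,0]-c[0],(W[:,1]-c[1])*1.8)<.085
    try: print(k,fitpin(W[m],c,R[k]))
    except Exception as e: print(k,e)
```

```text
2.2167 0.05968200581686526
j [-0.41  0.23 -0.16  1.18  0.    2.84] eef [ 0.438  -0.19    0.1741] toolx [ 0.     0.002 -1.   ] tooly [-0.112 -0.994 -0.002]
turn about tool x 0.006 shift if turned first [170.    4.    2.1] unturned [170.    4.    2.1]
steel (array([ 4.37380943e-01, -1.92971804e-01, -2.59184508e-04,  5.49252969e-04]), 2293, np.float64(0.0013228004908182739))
walnut (array([ 4.34702824e-01, -1.06806179e-01, -1.73199751e-02,  3.97641107e-04]), 1712, np.float64(0.00040311168111127876))
blue (array([ 6.09137347e-01, -1.97504989e-01,  3.23389110e+00,  2.01287651e-04]), 2325, np.float64(0.0004512472550271991))
```

View pics/w1.png

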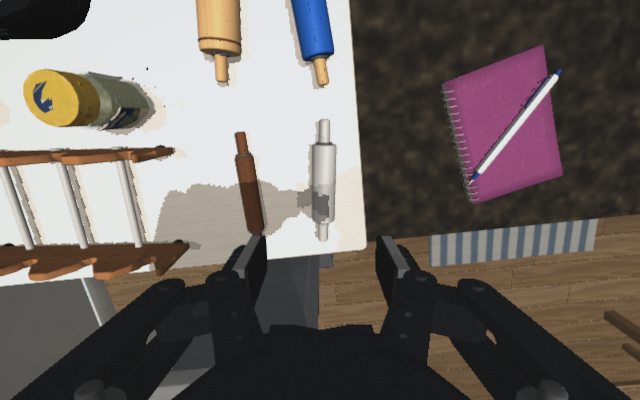

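The wrist view shows steel at (323,180), walnut at (248,185), and blue and beech at the top, all consistent with the fits. Joint 6 is near its limit, so I'll half-turn the wrist first.

Call:
play_rows(
  plan=[
    [0,0,0,-0.121,0,0,-0.4],
    [0,0,0,-0.121,0,0,-0.4],
    [0,0,0,-0.121,0,0,-0.4],
    [0,0,0,-0.121,0,0,-0.4],
    [0,0,0,-0.121,0,0,-0.4],
    [0,0,0,-0.121,0,0,-0.4],
    [0,0,0,-0.121,0,0,-0.4],
    [0,0,0,-0.121,0,0,-0.4],
    [0,0,0,-0.121,0,0,-0.4],
    [0,0,0,-0.121,0,0,-0.4],
    [0,0,0,-0.121,0,0,-0.4],
    [0,0,0,-0.121,0,0,-0.4],
    [0,0,0,-0.121,0,0,-0.4],
    [0,0,0,-0.121,0,0,-0.4],
    [0,0,0,-0.121,0,0,-0.4],
    [0,0,0,-0.121,0,0,-0.4],
    [0,0,0,-0.121,0,0,-0.4],
    [0,0,0,-0.121,0,0,-0.4],
    [0,0,0,-0.121,0,0,-0.4],
    [0,0,0,-0.121,0,0,-0.4],
  ],
)

```text
clock: 3.93
eef_pos: [0.4346, -0.1946, 0.1757]
tool_rot: [0.287, 0.646, -0.287, 0.646]
ft_force: [-1.3, -0.3, 0.0]
grip_width: 0.0602
```

Call:
play_rows(
  plan=[
    [0,0,0,-0.121,0,0,-0.4],
    [0,0,0,-0.121,0,0,-0.4],
    [0,0,0,-0.121,0,0,-0.4],
    [0,0,0,-0.121,0,0,-0.4],
    [0,0,0,-0.121,0,0,-0.4],
    [0,0,0,-0.115,0,0,-0.4],
    [30,-4,-1,0,0,0,-0.4],
    [30,0,0,0,0,0,-0.4],
    [30,0,0,0,0,0,-0.4],
    [30,0,0,0,0,0,-0.4],
    [0,0,0,0,0,0,-0.4],
    [0,0,0,0,0,0,-0.4],
  ],
)

```text
clock: 4.93
eef_pos: [0.432, -0.1975, 0.0546]
tool_rot: [0.043, 0.707, -0.042, 0.704]
ft_force: [0.2, -0.6, 0.7]
grip_width: 0.0599
```

Run:
```python
from h import *
from workcell import *
o=get_obs();print(o["clock"],o["grip_width"],o["ft_force"]);go(o,(.4355,-.1931,.004),-.118)
```

```text
4.9333 0.05986470759097513 [ 0.19580419 -0.55054017  0.74881585]
j [-0.43  0.35 -0.34  0.88 -0.   -0.31] eef [ 0.432  -0.1975  0.0546] toolx [-0.004  0.001 -1.   ] tooly [0.121 0.993 0.001]
turn about tool x -0.003 shift if turned first [50.6  4.8  3.2] unturned [50.6  4.8  3.2]
```

Call:
play_rows(
  plan=[
    [0,4.8,3.2,0,0,0,-0.4],
    [15,0,0,0,0,0,-0.4],
    [15,0,0,0,0,0,-0.4],
    [15,0,0,0,0,0,-0.4],
    [5,0,0,0,0,0,-0.4],
    [0,0,0,0,0,0,-0.4],
    [0,0,0,0,0,0,-0.4],
    [0,0,0,0,0,0,1],
    [0,0,0,0,0,0,1],
    [0,0,0,0,0,0,1],
    [0,0,0,0,0,0,1],
    [0,0,0,0,0,0,1],
    [0,0,0,0,0,0,1],
    [0,0,0,0,0,0,1],
    [0,0,0,0,0,0,1],
  ],
)

```text
clock: 6.18
eef_pos: [0.4386, -0.1935, 0.0066]
tool_rot: [0.042, 0.705, -0.043, 0.707]
ft_force: [-0.6, -0.4, 5.4]
grip_width: 0.0246
```

Run:
```python
from h import *
from workcell import *
o=get_obs();print(o["clock"],o["grip_width"],o["ft_force"]);go(o,(.4401,.0646,.170),-.088)
```

```text
6.1833 0.02460541595600267 [-0.578953   -0.37029093  5.39000569]
j [-0.42  0.42 -0.39  0.76 -0.   -0.3 ] eef [ 0.4386 -0.1935  0.0066] toolx [ 0.002 -0.001 -1.   ] tooly [ 0.12   0.993 -0.001]
turn about tool x -0.032 shift if turned first [-163.6  257.1  -20.8] unturned [-163.6  256.3  -29. ]
```

Call:
play_rows(
  plan=[
    [0,0,0,0,0,0,1],
    [-6,0,0,0,0,0,1],
    [-6,0,0,0,0,0,1],
    [-6,0,0,0,0,0,1],
    [-6,0,0,0,0,0,1],
    [0,0,0,0,0,0,1],
    [0,0,0,0,0,0,1],
    [0,0,0,0,0,0,1],
    [0,0,0,0,0,0,1],
  ],
)

```text
clock: 6.93
eef_pos: [0.4373, -0.1929, 0.029]
tool_rot: [0.042, 0.706, -0.042, 0.706]
ft_force: [0.4, 0.4, -2.3]
grip_width: 0.0248
```

Run:
```python
from h import *
from workcell import *
import cv2
o=get_obs();print(o["clock"],o["grip_width"],o["ft_force"],o["eef_pos"])
for n in("side","wrist"):
    p=camera(n);cv2.imwrite(f"pics/{n}2.png",p["frame"][:,:,::-1]);np.savez(f"{n}2.npz",**p)
a=cv2.imread("pics/side2.png")[110:260,300:500];b=cv2.imread("pics/wrist2.png")
cv2.imwrite("pics/c2.png",np.hstack([cv2.resize(a,(400,300)),b[100:400,120:520]]))
```

```text
6.9333 0.024810991146552937 [ 0.42667071  0.43643111 -2.2655133 ] [ 0.43726995 -0.19287628  0.02901152]
```

View pics/c2.png

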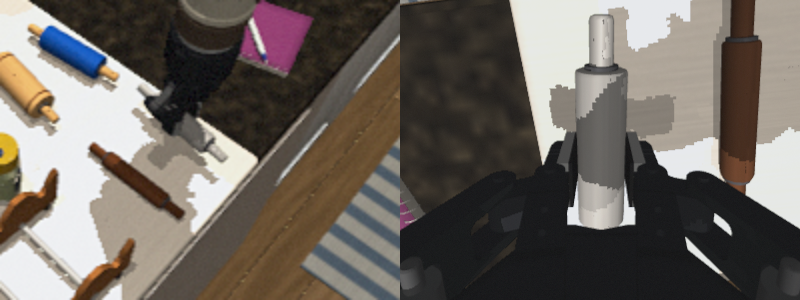

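Steel pin is held and level in the jaws, clear of the counter. I'll measure where it sits in the grip.

```bash
cat >> h.py <<'E'
def ingrip(p,o,r,th):
    """pin held: points in tool-aligned frame; returns offset of pin axis/middle from TCP (along pin, across, up), slope"""
    W=cloud(p)-o["eef_pos"];a=np.array([np.cos(th),np.sin(th)]);s=W[:,:2]@a;t=W[:,:2]@[-a[1],a[0]]
    m=(s>.018)&(s<.09)&(abs(t)<r+.004)&(abs(W[:,2]-.008)<.03)
    s,t,z=s[m],t[m],W[m,2]
    def res(q):
        e=np.abs(s-q[0]); rad=np.hypot(t-q[1]-q[4]*s,z-q[2]-q[3]*s)
        return np.where(e<.044,rad-r,np.where(e<.07,rad-.006,np.hypot(rad,e-.07)))
    b=min((least_squares(res,[x,0,.008,0,0],loss="cauchy",f_scale=.001,diff_step=1e-4,x_scale=[.01,.01,.01,.1,.1]) for x in np.arange(-.02,.021,.005)),key=lambda f:f.cost)
    print("along,across,up,slope,yaw",np.round(b.x,4),m.sum(),np.median(abs(res(b.x))))
    return b.x
E
python3 - <<'E'
from h import *
from workcell import *
o=get_obs();ingrip(np.load("wrist2.npz",allow_pickle=True),o,.0135,-.119)
go(o,(.4401,.0646,.170),-.088)
E
```

```text
along,across,up,slope,yaw [ 0.     -0.0001  0.0072 -0.0078 -0.0114] 1511 0.00028586293157393215
j [-0.42  0.39 -0.37  0.82  0.   -0.3 ] eef [ 0.4373 -0.1929  0.029 ] toolx [-0.001  0.    -1.   ] tooly [0.12  0.993 0.   ]
turn about tool x -0.032 shift if turned first [-141.   256.8  -19.9] unturned [-140.9  256.   -28.1]
```

Call:
play_rows(
  plan=[
    [-20,0,0,0,0,0,1],
    [-30,0,0,0,0,0,1],
    [-30,0,0,0,0,0,1],
    [-30,0,0,0,0,0,1],
    [-20,0,0,0,0,0,1],
    [-11,0,0,-0.032,0,0,1],
    [0,16,0,0,0,0,1],
    [0,25,-2,0,0,0,1],
    [0,25,-2,0,0,0,1],
    [0,25,-2,0,0,0,1],
    [0,25,-2,0,0,0,1],
    [0,25,-2,0,0,0,1],
    [0,25,-2,0,0,0,1],
    [0,25,-2,0,0,0,1],
    [0,25,-2,0,0,0,1],
    [0,25,-2,0,0,0,1],
    [0,16,-2,0,0,0,1],
    [0,0,0,0,0,0,1],
    [0,0,0,0,0,0,1],
    [0,0,0,0,0,0,1],
  ],
)

```text
clock: 8.7
eef_pos: [0.44, 0.0643, 0.17]
tool_rot: [0.031, 0.707, -0.031, 0.706]
ft_force: [-1.1, -0.4, -2.6]
grip_width: 0.0248
```

Run:
```python
from h import *
from workcell import *
o=get_obs();print(o["clock"],o["grip_width"],o["ft_force"]);go(o,(.4401,.0646,.085),-.088)
```

```text
8.7 0.02476592994417125 [-1.0946812  -0.37620609 -2.56357875]
j [ 0.15  0.17 -0.25  1.15 -0.    0.23] eef [0.44   0.0643 0.17  ] toolx [-0.001 -0.001 -1.   ] tooly [ 0.088  0.996 -0.001]
turn about tool x 0.0 shift if turned first [85.   0.4  0.2] unturned [85.   0.4  0.2]
```

```bash
cat >> h.py <<'E'
def rack(W):
    m=(abs(W[:,0]-.443)<.11)&(abs(W[:,1]-.0975)<.14)&(W[:,2]>.03)&(W[:,2]<.085)
    for c in((.543,.003),(.558,.173)): m&=np.hypot(W[:,0]-c[0],W[:,1]-c[1])>.03
    P=W[m]
    G=lambda q:((P[:,:2]-q[:2])@[np.cos(q[2]),np.sin(q[2])],(P[:,:2]-q[:2])@[-np.sin(q[2]),np.cos(q[2])])
    def res(q):
        x,y=G(q);u=np.abs((y+.132)%.066-.033)        # distance from bay centre
        ex=np.maximum(abs(abs(x)-.058)-.004,0)+.3*abs(abs(abs(x)-.058)-.004)
        ey=np.where((u<.008)&(P[:,2]>.046),.008-u,0)
        ey=np.maximum(ey,abs(y)-.123)
        return np.r_[ex,np.maximum(ey,0)]
    b=least_squares(res,[.443,.0975,-.088],loss="cauchy",f_scale=.002,diff_step=1e-4)
    # notch centre from points in straight part of walls (z 46..54): mean of y mod bay
    x,y=G(b.x);k=(P[:,2]>.047)&(P[:,2]<.054)&(abs(abs(x)-.058)<.006)
    print("rack",np.round(b.x,4),len(P),"ymax",np.round(np.percentile(y,[.5,99.5]),4))
E
python3 - <<'E'
from h import *
from workcell import *
p=camera("wrist");rack(cloud(p));np.savez("w3.npz",**p)
for n in("side0","scene0"): rack(cloud(np.load(n+".npz",allow_pickle=True)))
E
```

```text
rack [ 0.4437  0.0972 -0.0879] 5311 ymax [-0.1215  0.1216]
rack [ 0.4428  0.0977 -0.0881] 1799 ymax [-0.1213  0.1222]
rack [ 0.4437  0.0986 -0.088 ] 3531 ymax [-0.122  0.122]
```

Call:
play_rows(
  plan=[
    [20,0.4,0.4,0,0,0,1],
    [25,0,0,0,0,0,1],
    [25,0,0,0,0,0,1],
    [20,0,0,0,0,0,1],
    [10,0,0,0,0,0,1],
    [8,0,0,0,0,0,1],
    [6,0,0,0,0,0,1],
    [6,0,0,0,0,0,1],
    [4,0,0,0,0,0,1],
    [2,0,0,0,0,0,1],
    [0,0,0,0,0,0,1],
    [0,0,0,0,0,0,1],
    [0,0,0,0,0,0,1],
  ],
)

```text
clock: 9.83
eef_pos: [0.4411, 0.0652, 0.0448]
tool_rot: [0.031, 0.706, -0.031, 0.707]
ft_force: [0.2, -0.4, -2.6]
grip_width: 0.0248
```

Call:
play_rows(
  plan=[
    [1.5,0,0,0,0,0,1],
    [1,0,0,0,0,0,1],
    [1,0,0,0,0,0,1],
    [0,0,0,0,0,0,1],
    [0,0,0,0,0,0,1],
    [0,0,0,0,0,0,1],
  ],
)

```text
clock: 10.33
eef_pos: [0.4408, 0.0652, 0.0411]
tool_rot: [0.031, 0.706, -0.031, 0.707]
ft_force: [-0.9, 0.3, 2.1]
grip_width: 0.0251
```

Call:
play_rows(
  plan=[
    [0,0,0,0,0,0,0.35],
    [0,0,0,0,0,0,0.25],
    [0,0,0,0,0,0,0.1],
    [0,0,0,0,0,0,0.1],
    [0,0,0,0,0,0,0.1],
    [0,0,0,0,0,0,0.1],
    [-10,0,0,0,0,0,0.1],
    [-20,0,0,0,0,0,0.1],
    [-30,0,0,0,0,0,0.1],
    [-30,0,0,0,0,0,0.1],
    [-30,0,0,0,0,0,-0.3],
    [-10,0,0,0,0,0,-0.4],
    [0,0,0,0,0,0,-0.4],
    [0,0,0,0,0,0,-0.4],
  ],
)

```text
clock: 11.5
eef_pos: [0.441, 0.0651, 0.171]
tool_rot: [0.031, 0.706, -0.031, 0.707]
ft_force: [-0.3, -0.3, -1.3]
grip_width: 0.0598
```

```bash
cat >> h.py <<'E'
BAY={"beech":(.4521,.1961),"blue":(.4463,.1304),"steel":(.4405,.0646),"walnut":(.4347,-.0011)}
def seated(p,names):
    W=cloud(p)
    for k in names:
        c=BAY[k];a=-.088;d=W[:,:2]-c;s=d@[np.cos(a),np.sin(a)];t=d@[-np.sin(a),np.cos(a)]
        m=(abs(s)<.08)&(abs(t)<R[k]+.004)&(W[:,2]>.05)&(abs(abs(s)-.058)>.006)
        P=np.c_[s,t,W[:,2]][m];r=R[k]
        def res(q):
            e=abs(P[:,0]-q[0]);rad=np.hypot(P[:,1]-q[1]-q[4]*P[:,0],P[:,2]-q[2]-q[3]*P[:,0])
            return np.where(e<.044,rad-r,np.where(e<.07,rad-.006,np.hypot(rad,e-.07)))
        b=least_squares(res,[0,0,.048,0,0],loss="cauchy",f_scale=.001,diff_step=1e-4,x_scale=[.01,.01,.01,.1,.1])
        print(k,"seat dx,dy,z,slope,yaw",np.round(b.x,4),len(P),round(np.median(abs(b.fun)),4))
E
python3 - <<'E'
from h import *
from workcell import *
p=camera("wrist");seated(p,["steel"]);
seated(camera("side"),["steel"])
o=get_obs();print(o["clock"],o["grip_width"],o["ft_force"]);go(o,(.4335,-.107,.17),-.018)
E
```

```text
steel seat dx,dy,z,slope,yaw [-0.0029  0.0002  0.0483 -0.0009 -0.0019] 14332 0.1981
steel seat dx,dy,z,slope,yaw [-0.0119 -0.0003  0.0468  0.0007  0.0013] 2206 0.331
11.6 0.0599184528399358 [ 0.33615735 -0.49413394  0.14530673]
j [ 0.15  0.17 -0.25  1.15 -0.    0.23] eef [0.4396 0.0649 0.1694] toolx [-0.003 -0.    -1.   ] tooly [ 0.088  0.996 -0.001]
turn about tool x -0.07 shift if turned first [  -0.5 -172.    -3. ] unturned [  -0.5 -171.8    9. ]
```

Steel is seated (z 48 mm, level). Next is the walnut pin.

Call:
play_rows(
  plan=[
    [0,-12,0,-0.035,0,0,-0.4],
    [0,-20,0,-0.035,0,0,-0.4],
    [0,-25,0,0,0,0,-0.4],
    [0,-25,-1,0,0,0,-0.4],
    [0,-25,-1,0,0,0,-0.4],
    [0,-25,-1,0,0,0,-0.4],
    [0,-20,0,0,0,0,-0.4],
    [0,-12,0,0,0,0,-0.4],
    [0,-8,0,0,0,0,-0.4],
    [20,0,0,0,0,0,-0.4],
    [30,0,0,0,0,0,-0.4],
    [30,0,0,0,0,0,-0.4],
    [25,0,0,0,0,0,-0.4],
    [15,0,0,0,0,0,-0.4],
    [0,0,0,0,0,0,-0.4],
    [0,0,0,0,0,0,-0.4],
    [0,0,0,0,0,0,-0.4],
  ],
)

```text
clock: 13.02
eef_pos: [0.4335, -0.1067, 0.0512]
tool_rot: [0.006, 0.707, -0.006, 0.707]
ft_force: [-0.2, -0.9, 0.4]
grip_width: 0.0597
```

Run:
```python
from h import *
from workcell import *
o=get_obs();print(o["clock"],o["grip_width"],o["ft_force"]);go(o,(.4335,-.107,.003),-.018)
```

```text
13.0167 0.059665175834962295 [-0.18461388 -0.91950189  0.40385291]
j [-0.24  0.31 -0.42  0.84  0.   -0.22] eef [ 0.4335 -0.1067  0.0512] toolx [ 0.  0. -1.] tooly [0.017 1.    0.   ]
turn about tool x 0.001 shift if turned first [48.2 -0.3  0. ] unturned [48.2 -0.3  0. ]
```

Call:
play_rows(
  plan=[
    [15,0,0,0,0,0,-0.4],
    [15,0,0,0,0,0,-0.2],
    [12,0,0,0,0,0,0],
    [6,0,0,0,0,0,0],
    [0,0,0,0,0,0,0],
    [0,0,0,0,0,0,0],
    [0,0,0,0,0,0,1],
    [0,0,0,0,0,0,1],
    [0,0,0,0,0,0,1],
    [0,0,0,0,0,0,1],
    [0,0,0,0,0,0,1],
    [0,0,0,0,0,0,1],
    [0,0,0,0,0,0,1],
    [0,0,0,0,0,0,1],
    [-6,0,0,0,0,0,1],
    [-8,0,0,0,0,0,1],
    [-16,0,0,0,0,0,1],
    [0,0,0,0,0,0,1],
    [0,0,0,0,0,0,1],
    [0,0,0,0,0,0,1],
  ],
)

```text
clock: 14.68
eef_pos: [0.433, -0.1068, 0.0328]
tool_rot: [0.006, 0.707, -0.006, 0.707]
ft_force: [0.4, -0.3, -1.3]
grip_width: 0.0184
```

Run:
```python
from h import *
from workcell import *
p=camera("wrist");o=get_obs();print(o["clock"],o["grip_width"],o["ft_force"])
q=ingrip(p,o,R["walnut"],-.018);go(o,(*BAY["walnut"],.17),-.088)
```

```text
14.7333 0.01893990886369648 [-0.3248143  -0.28180662 -1.70931192]
along,across,up,slope,yaw [ 0.01   -0.0005  0.0073 -0.0081 -0.0008] 1325 0.0002874314101679754
j [-0.24  0.33 -0.45  0.79 -0.   -0.22] eef [ 0.4327 -0.1067  0.0324] toolx [-0.001  0.    -1.   ] tooly [0.018 1.    0.   ]
turn about tool x 0.07 shift if turned first [-137.6  105.4   -7.3] unturned [-1.376e+02  1.056e+02  1.000e-01]
```

```bash
sed -i 's/np.arange(-.02,.021,.005)),key/np.arange(-.02,.021,.001)),key/' h.py
python3 - <<'E'
from h import *
from workcell import *
import cv2
p=camera("wrist");o=get_obs()
q=ingrip(p,o,R["walnut"],-.018)
W=cloud(p)-o["eef_pos"];th=-.018
s=W[:,0]*np.cos(th)+W[:,1]*np.sin(th);t=-W[:,0]*np.sin(th)+W[:,1]*np.cos(th)
print([(round(x,3),round(W[(abs(s-x)<.001)&(abs(t)<.005)&(W[:,2]<.03)&(W[:,2]>0),2].max(initial=-1),4)) for x in np.arange(.03,.09,.002)])
q=ingrip(np.load("wrist2.npz",allow_pickle=True),dict(eef_pos=np.array([.4373,-.1929,.029])),.0135,-.119)
E
```

```text
along,across,up,slope,yaw [ 0.013  -0.0005  0.0071 -0.0091  0.0011] 1316 0.0002961179966926384
[(np.float64(0.03), np.float64(0.0185)), (np.float64(0.032), np.float64(0.0183)), (np.float64(0.034), np.float64(0.0185)), (np.float64(0.036), np.float64(0.0183)), (np.float64(0.038), np.float64(0.0192)), (np.float64(0.04), np.float64(0.0183)), (np.float64(0.042), np.float64(0.0176)), (np.float64(0.044), np.float64(-1.0)), (np.float64(0.046), np.float64(-1.0)), (np.float64(0.048), np.float64(-1.0)), (np.float64(0.05), np.float64(-1.0)), (np.float64(0.052), np.float64(-1.0)), (np.float64(0.054), np.float64(-1.0)), (np.float64(0.056), np.float64(-1.0)), (np.float64(0.058), np.float64(-1.0)), (np.float64(0.06), np.float64(-1.0)), (np.float64(0.062), np.float64(-1.0)), (np.float64(0.064), np.float64(-1.0)), (np.float64(0.066), np.float64(-1.0)), (np.float64(0.068), np.float64(-1.0)), (np.float64(0.07), np.float64(-1.0)), (np.float64(0.072), np.float64(-1.0)), (np.float64(0.074), np.float64(-1.0)), (np.float64(0.076), np.float64(-1.0)), (np.float64(0.078), np.float64(-1.0)), (np.float64(0.08), np.float64(-1.0)), (np.float64(0.082), np.float64(-1.0)), (np.float64(0.084), np.float64(-1.0)), (np.float64(0.086), np.float64(-1.0)), (np.float64(0.088), np.float64(-1.0))]
along,across,up,slope,yaw [ 0.007  -0.0001  0.0072 -0.0077 -0.0114] 1510 0.0002859606438269458
```

The camera now looks at the near (-x) end, so I'll flip the sampled half.

```bash
sed -i 's/m=(s>.018)&(s<.09)/m=(s<-.018)\&(s>-.09)/' h.py
python3 - <<'E'
from h import *
from workcell import *
p=camera("wrist");o=get_obs()
q=ingrip(p,o,R["walnut"],-.018)
q=ingrip(np.load("wrist2.npz",allow_pickle=True),dict(eef_pos=np.array([.4373,-.1929,.029])),.0135,-.119)
S=camera("side")
W=cloud(S);d=W[:,:2]-BAY["steel"];a=-.088;s=d@[np.cos(a),np.sin(a)];t=d@[-np.sin(a),np.cos(a)]
print([(round(x,3),round(W[(abs(s-x)<.0015)&(abs(t)<.012)&(W[:,2]<.09),2].max(initial=-1),3)) for x in np.arange(-.08,.081,.004)])
E
```

```text
along,across,up,slope,yaw [-0.0026 -0.0005  0.0067 -0.0065 -0.0021] 3629 0.0003538275455683363
along,across,up,slope,yaw [-0.0024 -0.0004  0.007  -0.0051 -0.0033] 4545 0.0003677249996055041
[(np.float64(-0.08), np.float64(0.001)), (np.float64(-0.076), np.float64(0.001)), (np.float64(-0.072), np.float64(0.053)), (np.float64(-0.068), np.float64(0.053)), (np.float64(-0.064), np.float64(0.053)), (np.float64(-0.06), np.float64(0.059)), (np.float64(-0.056), np.float64(0.057)), (np.float64(-0.052), np.float64(0.054)), (np.float64(-0.048), np.float64(0.062)), (np.float64(-0.044), np.float64(0.062)), (np.float64(-0.04), np.float64(0.062)), (np.float64(-0.036), np.float64(0.062)), (np.float64(-0.032), np.float64(0.063)), (np.float64(-0.028), np.float64(0.061)), (np.float64(-0.024), np.float64(0.063)), (np.float64(-0.02), np.float64(0.061)), (np.float64(-0.016), np.float64(0.061)), (np.float64(-0.012), np.float64(0.062)), (np.float64(-0.008), np.float64(0.061)), (np.float64(-0.004), np.float64(0.059)), (np.float64(0.0), np.float64(0.061)), (np.float64(0.004), np.float64(0.06)), (np.float64(0.008), np.float64(0.061)), (np.float64(0.012), np.float64(0.062)), (np.float64(0.016), np.float64(0.061)), (np.float64(0.02), np.float64(0.06)), (np.float64(0.024), np.float64(0.062)), (np.float64(0.028), np.float64(0.063)), (np.float64(0.032), np.float64(0.063)), (np.float64(0.036), np.float64(0.061)), (np.float64(0.04), np.float64(0.061)), (np.float64(0.044), np.float64(0.056)), (np.float64(0.048), np.float64(0.052)), (np.float64(0.052), np.float64(0.059)), (np.float64(0.056), np.float64(0.056)), (np.float64(0.06), np.float64(0.057)), (np.float64(0.064), np.float64(0.055)), (np.float64(0.068), np.float64(-1.0)), (np.float64(0.072), np.float64(-1.0)), (np.float64(0.076), np.float64(-1.0)), (np.float64(0.08), np.float64(-1.0))]
```

Call:
play_rows(
  plan=[
    [-15,0,0,0,0,0,1],
    [-25,0,0,0,0,0,1],
    [-25,0,0,0,0,0,1],
    [-25,0,0,0,0,0,1],
    [-25,0,0,0,0,0,1],
    [-15,0,0,0.035,0,0,1],
    [-8,0,0,0.035,0,0,1],
    [0,12,-1,0,0,0,1],
    [0,20,-1,0,0,0,1],
    [0,25,-1,0,0,0,1],
    [0,25,-1,0,0,0,1],
    [0,16,-0.7,0,0,0,1],
    [0,7.5,0,0,0,0,1],
    [0,0,0,0,0,0,1],
    [0,0,0,0,0,0,1],
    [0,0,0,0,0,0,1],
  ],
)

```text
clock: 16.22
eef_pos: [0.4375, -0.002, 0.1706]
tool_rot: [0.031, 0.707, -0.031, 0.706]
ft_force: [-0.3, 0.7, -0.9]
grip_width: 0.0185
```

Run:
```python
from h import *
from workcell import *
o=get_obs();print(o["clock"],o["grip_width"],o["ft_force"]);go(o,(BAY["walnut"][0]+.0026,BAY["walnut"][1]+.0003,.041),-.088)
```

```text
16.2167 0.01853565831490121 [-0.3331433   0.71564454 -0.85135816]
j [-0.    0.16 -0.26  1.15 -0.    0.08] eef [ 0.4375 -0.002   0.1706] toolx [-0.001 -0.001 -1.   ] tooly [ 0.088  0.996 -0.001]
turn about tool x -0.0 shift if turned first [129.6   1.2  -0.2] unturned [129.6   1.2  -0.2]
```

Call:
play_rows(
  plan=[
    [20,1.2,0,0,0,0,1],
    [25,0,0,0,0,0,1],
    [25,0,0,0,0,0,1],
    [20,0,0,0,0,0,1],
    [10,0,0,0,0,0,1],
    [8,0,0,0,0,0,1],
    [6,0,0,0,0,0,1],
    [6,0,0,0,0,0,1],
    [4,0,0,0,0,0,1],
    [2,0,0,0,0,0,1],
    [1,0,0,0,0,0,1],
    [1,0,0,0,0,0,1],
    [0,0,0,0,0,0,1],
    [0,0,0,0,0,0,1],
    [0,0,0,0,0,0,1],
  ],
)

```text
clock: 17.47
eef_pos: [0.438, 0.0, 0.0431]
tool_rot: [0.031, 0.706, -0.031, 0.707]
ft_force: [-1.1, 0.5, -0.1]
grip_width: 0.0186
```

Call:
play_rows(
  plan=[
    [1,0,0,0,0,0,1],
    [1,0,0,0,0,0,1],
    [0,0,0,0,0,0,1],
    [0,0,0,0,0,0,1],
    [0,0,0,0,0,0,1],
  ],
)

```text
clock: 17.88
eef_pos: [0.4381, -0.0004, 0.0415]
tool_rot: [0.031, 0.706, -0.031, 0.707]
ft_force: [-1.7, -1.0, 5.7]
grip_width: 0.0186
```

Call:
play_rows(
  plan=[
    [0,0,0,0,0,0,0.5],
    [0,0,0,0,0,0,0.4],
    [0,0,0,0,0,0,0.25],
    [0,0,0,0,0,0,0.25],
    [0,0,0,0,0,0,0.25],
    [0,0,0,0,0,0,0.25],
    [-10,0,0,0,0,0,0.25],
    [-20,0,0,0,0,0,0.25],
    [-30,0,0,0,0,0,0.25],
    [-30,0,0,0,0,0,0.25],
    [-30,0,0,0,0,0,-0.3],
    [-20,0,0,0,0,0,-0.4],
    [0,0,0,0,0,0,-0.4],
    [0,0,0,0,0,0,-0.4],
  ],
)

```text
clock: 19.05
eef_pos: [0.4387, -0.0, 0.1819]
tool_rot: [0.031, 0.705, -0.031, 0.708]
ft_force: [0.1, 0.3, -0.9]
grip_width: 0.0597
```

Run:
```python
from h import *
from workcell import *
p=camera("side");seated(p,["steel","walnut"])
o=get_obs();print(o["clock"],o["grip_width"],o["ft_force"]);go(o,(.6085,-.1985,.18),.09)
```

```text
steel seat dx,dy,z,slope,yaw [-0.003  -0.0002  0.0468 -0.0029 -0.0035] 1011 0.0024
walnut seat dx,dy,z,slope,yaw [ 0.0011  0.      0.0469 -0.0043  0.0028] 1826 0.3518
19.1 0.059976631155971225 [-0.08750316 -0.58361419 -0.17735031]
j [-0.    0.15 -0.25  1.18  0.    0.09] eef [ 0.4376 -0.      0.1806] toolx [ 0.  0. -1.] tooly [0.088 0.996 0.   ]
turn about tool x -0.178 shift if turned first [   0.7 -213.   152.3] unturned [   0.7 -182.7  187.6]
```

Call:
play_rows(
  plan=[
    [0,-15,0,-0.09,0,0,-0.4],
    [0,-25,0,-0.088,0,0,-0.4],
    [0,-25,5,0,0,0,-0.4],
    [0,-25,15,0,0,0,-0.4],
    [0,-25,20,0,0,0,-0.4],
    [0,-25,20,0,0,0,-0.4],
    [0,-25,20,0,0,0,-0.4],
    [0,-25,20,0,0,0,-0.4],
    [0,-15,20,0,0,0,-0.4],
    [0,-8,20,0,0,0,-0.4],
    [0,0,12,0,0,0,-0.4],
    [15,0,0,0,0,0,-0.4],
    [25,0,0,0,0,0,-0.4],
    [25,0,0,0,0,0,-0.4],
    [25,0,0,0,0,0,-0.4],
    [20,0,0,0,0,0,-0.4],
    [10,0,0,0,0,0,-0.4],
    [0,0,0,0,0,0,-0.4],
    [0,0,0,0,0,0,-0.4],
    [0,0,0,0,0,0,-0.4],
  ],
)

```text
clock: 20.77
eef_pos: [0.6042, -0.1988, 0.0618]
tool_rot: [-0.032, 0.706, 0.032, 0.707]
ft_force: [0.3, 0.1, 0.3]
grip_width: 0.0597
```

Run:
```python
from h import *
from workcell import *
o=get_obs();print(o["clock"],o["grip_width"],o["ft_force"]);go(o,(.6085,-.1985,.004),.09)
```

```text
20.7667 0.059718836510486345 [0.28711884 0.14128711 0.27246579]
j [-0.32  0.62  0.13  1.08  0.   -0.41] eef [ 0.6042 -0.1988  0.0618] toolx [ 0.002 -0.    -1.   ] tooly [-0.09   0.996 -0.001]
turn about tool x 0.0 shift if turned first [57.8 -0.   4.2] unturned [57.8 -0.   4.2]
```

Call:
play_rows(
  plan=[
    [15,0,4,0,0,0,-0.4],
    [15,0,0,0,0,0,-0.4],
    [15,0,0,0,0,0,-0.3],
    [12,0,0,0,0,0,-0.2],
    [0,0,0,0,0,0,-0.2],
    [0,0,0,0,0,0,-0.2],
    [0,0,0,0,0,0,1],
    [0,0,0,0,0,0,1],
    [0,0,0,0,0,0,1],
    [0,0,0,0,0,0,1],
    [0,0,0,0,0,0,1],
    [0,0,0,0,0,0,1],
    [0,0,0,0,0,0,1],
    [0,0,0,0,0,0,1],
    [-6,0,0,0,0,0,1],
    [-8,0,0,0,0,0,1],
    [-16,0,0,0,0,0,1],
    [0,0,0,0,0,0,1],
    [0,0,0,0,0,0,1],
    [0,0,0,0,0,0,1],
  ],
)

```text
clock: 22.43
eef_pos: [0.6071, -0.1981, 0.0334]
tool_rot: [-0.032, 0.707, 0.032, 0.706]
ft_force: [-0.8, -0.3, -1.9]
grip_width: 0.031
```

Run:
```python
from h import *
from workcell import *
p=camera("wrist");o=get_obs();print(o["clock"],o["grip_width"],o["ft_force"])
q=ingrip(p,o,R["blue"],.09);a=-.088
go(o,(*(np.array(BAY["blue"])-q[0]*np.array([np.cos(a),np.sin(a)])-q[1]*np.array([-np.sin(a),np.cos(a)])),.18),-.088)
```

```text
22.4833 0.03092840123211996 [-0.11254454 -0.72712996 -2.1442734 ]
along,across,up,slope,yaw [ 0.0003 -0.0005  0.0115 -0.005  -0.0019] 5409 0.00037868296050974897
j [-0.32  0.65  0.11  1.03 -0.   -0.41] eef [ 0.6067 -0.198   0.0329] toolx [-0.001  0.    -1.   ] tooly [-0.09   0.996  0.001]
turn about tool x 0.178 shift if turned first [-146.6  313.6 -189.2] unturned [-146.7  342.2 -130.6]
```

Call:
play_rows(
  plan=[
    [-15,0,0,0,0,0,1],
    [-25,0,0,0,0,0,1],
    [-25,0,0,0,0,0,1],
    [-25,0,0,0,0,0,1],
    [-25,0,-5,0,0,0,1],
    [-20,0,-15,0,0,0,1],
    [-12,0,-25,0,0,0,1],
    [0,0,-25,0,0,0,1],
    [0,0,-25,0,0,0,1],
    [0,5,-20,0,0,0,1],
    [0,15,-15,0,0,0,1],
    [0,25,0,0,0,0,1],
    [0,25,0,0,0,0,1],
    [0,25,0,0,0,0,1],
    [0,25,0,0,0,0,1],
    [0,25,0,0,0,0,1],
    [0,25,0,0,0,0,1],
    [0,25,0,0,0,0,1],
    [0,25,0,0,0,0,1],
    [0,25,0,0,0,0,1],
  ],
)

```text
clock: 24.15
eef_pos: [0.455, 0.0352, 0.18]
tool_rot: [-0.032, 0.707, 0.032, 0.706]
ft_force: [0.0, 0.7, -0.7]
grip_width: 0.0311
```

Call:
play_rows(
  plan=[
    [0,25,0,0,0,0,1],
    [0,25,0,0,0,0,1],
    [0,25,0,0,0,0,1],
    [0,15,0,0.05,0,0,1],
    [0,5,0,0.064,0,0,1],
    [0,0,0,0.064,0,0,1],
    [0,0,0,0,0,0,1],
    [0,0,0,0,0,0,1],
    [0,0,0,0,0,0,1],
  ],
)

```text
clock: 24.9
eef_pos: [0.4473, 0.1284, 0.1804]
tool_rot: [0.031, 0.707, -0.031, 0.706]
ft_force: [0.2, 0.0, -1.9]
grip_width: 0.031
```

Run:
```python
from h import *
from workcell import *
o=get_obs();print(o["clock"],o["grip_width"],o["ft_force"]);go(o,(.446,.1309,.0365),-.088)
```

```text
24.9 0.03103489404667904 [ 0.24147137  0.04905853 -1.89315554]
j [ 0.28  0.2  -0.18  1.19 -0.    0.37] eef [0.4473 0.1284 0.1804] toolx [-0.001 -0.    -1.   ] tooly [ 0.087  0.996 -0.   ]
turn about tool x 0.001 shift if turned first [143.9   2.5  -1.4] unturned [143.9   2.5  -1.4]
```

Call:
play_rows(
  plan=[
    [15,2,-1.4,0,0,0,1],
    [25,0,0,0,0,0,1],
    [25,0,0,0,0,0,1],
    [25,0,0,0,0,0,1],
    [18,0,0,0,0,0,1],
    [10,0,0,0,0,0,1],
    [8,0,0,0,0,0,1],
    [6,0,0,0,0,0,1],
    [4,0,0,0,0,0,1],
    [3,0,0,0,0,0,1],
    [2,0,0,0,0,0,1],
    [1,0,0,0,0,0,1],
    [0,0,0,0,0,0,1],
    [0,0,0,0,0,0,1],
    [0,0,0,0,0,0,1],
  ],
)

```text
clock: 26.15
eef_pos: [0.4467, 0.1309, 0.0392]
tool_rot: [0.031, 0.706, -0.031, 0.707]
ft_force: [0.3, 0.2, -2.0]
grip_width: 0.031
```

Call:
play_rows(
  plan=[
    [1,0,0,0,0,0,1],
    [1,0,0,0,0,0,1],
    [0.7,0,0,0,0,0,1],
    [0,0,0,0,0,0,1],
    [0,0,0,0,0,0,1],
    [0,0,0,0,0,0,1],
  ],
)

```text
clock: 26.65
eef_pos: [0.4467, 0.1309, 0.0369]
tool_rot: [0.031, 0.706, -0.031, 0.707]
ft_force: [-1.5, -0.8, 5.7]
grip_width: 0.031
```

Call:
play_rows(
  plan=[
    [0,0,0,0,0,0,0.25],
    [0,0,0,0,0,0,0.15],
    [0,0,0,0,0,0,0.02],
    [0,0,0,0,0,0,0.02],
    [0,0,0,0,0,0,0.02],
    [0,0,0,0,0,0,0.02],
    [-10,0,0,0,0,0,0.02],
    [-20,0,0,0,0,0,0.02],
    [-30,0,0,0,0,0,0.02],
    [-30,0,0,0,0,0,0.02],
    [-30,0,0,0,0,0,-0.3],
    [-24,0,0,0,0,0,-0.45],
    [0,0,0,0,0,0,-0.45],
    [0,0,0,0,0,0,-0.45],
  ],
)

```text
clock: 27.82
eef_pos: [0.4475, 0.1311, 0.1816]
tool_rot: [0.031, 0.705, -0.031, 0.708]
ft_force: [-0.1, 0.0, -0.0]
grip_width: 0.062
```

Run:
```python
from h import *
from workcell import *
import cv2
p=camera("side");seated(p,["steel","walnut","blue"]);cv2.imwrite("pics/s3.png",p["frame"][:,:,::-1])
W=cloud(p);m=(abs(W[:,0]-.62)<.09)&(abs(W[:,1]+.112)<.05);print(fitpin(W[m],(.62,-.115),.0195))
o=get_obs();print(o["clock"],o["grip_width"],o["ft_force"]);go(o,(.6214,-.1151,.18),-.164)
```

```text
steel seat dx,dy,z,slope,yaw [-0.0034 -0.0004  0.0466 -0.002  -0.0039] 854 0.0014
walnut seat dx,dy,z,slope,yaw [0.     0.0001 0.0468 0.0044 0.0011] 379 0.0007
blue seat dx,dy,z,slope,yaw [-0.0028 -0.0003  0.0467 -0.0017 -0.0044] 6599 0.5382
(array([ 0.62076766, -0.11068416, -0.00166412, -0.00096295]), 320, np.float64(0.0015471925456118397))
27.8667 0.06200121361896361 [-0.5376371  -0.13677302  0.10628175]
j [ 0.29  0.2  -0.18  1.19  0.    0.37] eef [0.4464 0.1308 0.1801] toolx [ 0.001  0.    -1.   ] tooly [0.088 0.996 0.   ]
turn about tool x 0.076 shift if turned first [ 2.000e-01 -2.140e+02  2.128e+02] unturned [ 2.000e-01 -2.296e+02  1.959e+02]
```

View pics/s3.png

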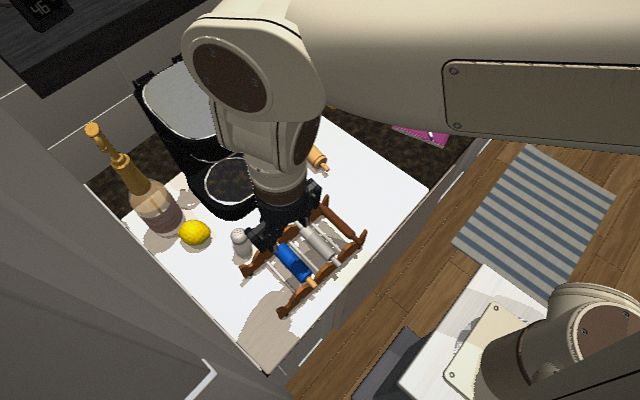

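Three pins are seated: blue at (292,262), steel at (320,243), walnut at (345,225). Beech is last.

Call:
play_rows(
  plan=[
    [0,-15,0,0.038,0,0,-0.45],
    [0,-25,0,0.038,0,0,-0.45],
    [0,-25,0,0,0,0,-0.45],
    [0,-25,0,0,0,0,-0.45],
    [0,-25,0,0,0,0,-0.45],
    [0,-25,0,0,0,0,-0.45],
    [0,-25,5,0,0,0,-0.45],
    [0,-25,12,0,0,0,-0.45],
    [0,-15,20,0,0,0,-0.45],
    [0,-9,25,0,0,0,-0.45],
    [0,0,25,0,0,0,-0.45],
    [0,0,25,0,0,0,-0.45],
    [0,0,25,0,0,0,-0.45],
    [0,0,15,0,0,0,-0.45],
    [0,0,10,0,0,0,-0.45],
    [0,0,0,0,0,0,-0.45],
    [0,0,0,0,0,0,-0.45],
  ],
)

```text
clock: 29.28
eef_pos: [0.5722, -0.1068, 0.1778]
tool_rot: [0.058, 0.706, -0.058, 0.703]
ft_force: [-0.8, -0.0, 0.5]
grip_width: 0.0622
```

Run:
```python
from h import *
from workcell import *
import cv2
p=camera("wrist");W=cloud(p);cv2.imwrite("pics/w4.png",p["frame"][:,:,::-1])
m=(abs(W[:,0]-.62)<.09)&(abs(W[:,1]+.115)<.045)
for c in((.62,-.115),(.615,-.115),(.625,-.115)):print(fitpin(W[m],c,.0195))
o=get_obs();print(o["clock"],o["grip_width"]);go(o,(.6214,-.1151,.006),-.164)
```

```text
(array([ 6.24524377e-01, -1.14638952e-01, -1.61708831e-01,  3.32351010e-04]), 2942, np.float64(0.00042423483763256997))
(array([ 6.22155146e-01, -1.13669653e-01, -1.95440719e-03,  5.95033382e-04]), 2942, np.float64(0.0015886225340331558))
(array([ 6.21481503e-01, -1.14438054e-01, -3.12461586e-01,  5.01503188e-04]), 2942, np.float64(0.0015170477413808947))
29.3333 0.06199862072474818
j [-0.18  0.43  0.14  1.28  0.   -0.02] eef [ 0.5719 -0.1068  0.1783] toolx [-0.004  0.001 -1.   ] tooly [0.163 0.987 0.   ]
turn about tool x 0.0 shift if turned first [172.1  -0.2  50.8] unturned [172.1  -0.2  50.8]
```

View pics/w4.png

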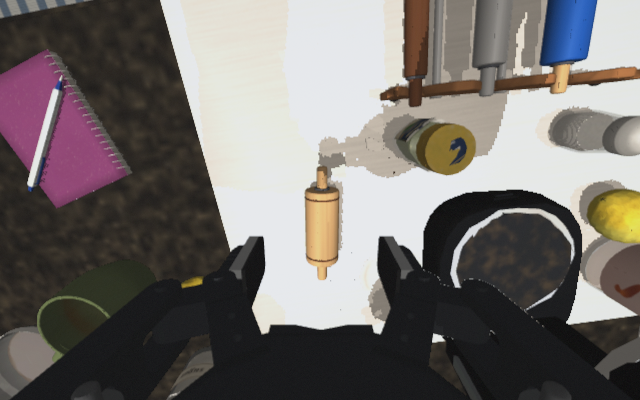

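Beech at (322,225), aligned with the jaws, clear of the coffee maker. The fit of (0.6235, -0.115), yaw -0.163 agrees with the earlier one.

Call:
play_rows(
  plan=[
    [0,0,15,0,0,0,-0.45],
    [0,0,20,0,0,0,-0.45],
    [10,0,17,0,0,0,-0.45],
    [25,0,0,0,0,0,-0.45],
    [25,0,0,0,0,0,-0.45],
    [25,0,0,0,0,0,-0.45],
    [25,0,0,0,0,0,-0.45],
    [10,0,0,0,0,0,-0.45],
    [0,0,0,0,0,0,-0.45],
    [0,0,0,0,0,0,-0.45],
    [0,0,0,0,0,0,-0.45],
  ],
)

```text
clock: 30.25
eef_pos: [0.6257, -0.1157, 0.062]
tool_rot: [0.058, 0.704, -0.058, 0.706]
ft_force: [0.6, -0.3, -0.0]
grip_width: 0.062
```

Run:
```python
from h import *
from workcell import *
o=get_obs();print(o["clock"],o["grip_width"],o["ft_force"]);go(o,(.6235,-.1149,.006),-.163)
```

```text
30.25 0.06203734189018787 [ 0.62175665 -0.26448991 -0.03765885]
j [-0.18  0.62  0.13  1.08 -0.   -0.02] eef [ 0.6257 -0.1157  0.062 ] toolx [ 0.003 -0.001 -1.   ] tooly [ 0.163  0.987 -0.   ]
turn about tool x -0.001 shift if turned first [56.   0.4 -2.4] unturned [56.   0.4 -2.4]
```

Call:
play_rows(
  plan=[
    [15,0.4,-2,0,0,0,-0.45],
    [15,0,0,0,0,0,-0.45],
    [15,0,0,0,0,0,-0.45],
    [11,0,0,0,0,0,-0.4],
    [0,0,0,0,0,0,-0.3],
    [0,0,0,0,0,0,-0.3],
    [0,0,0,0,0,0,1],
    [0,0,0,0,0,0,1],
    [0,0,0,0,0,0,1],
    [0,0,0,0,0,0,1],
    [0,0,0,0,0,0,1],
    [0,0,0,0,0,0,1],
    [0,0,0,0,0,0,1],
    [0,0,0,0,0,0,1],
    [-6,0,0,0,0,0,1],
    [-8,0,0,0,0,0,1],
    [-16,0,0,0,0,0,1],
    [0,0,0,0,0,0,1],
    [0,0,0,0,0,0,1],
    [0,0,0,0,0,0,1],
  ],
)

```text
clock: 31.92
eef_pos: [0.6224, -0.1147, 0.0337]
tool_rot: [0.058, 0.705, -0.058, 0.705]
ft_force: [-1.0, -0.0, -2.2]
grip_width: 0.0371
```

Run:
```python
from h import *
from workcell import *
p=camera("wrist");o=get_obs();print(o["clock"],o["grip_width"],o["ft_force"])
q=ingrip(p,o,R["beech"],-.163);a=-.088
T=np.array(BAY["beech"])-q[0]*np.array([np.cos(a),np.sin(a)])-q[1]*np.array([-np.sin(a),np.cos(a)]);print(T,.048-q[2])
go(o,(*T,.19),-.088)
```

```text
31.9667 0.03740056432150315 [-0.93889586  0.47753041 -2.1235483 ]
along,across,up,slope,yaw [-0.002  -0.0004  0.0141 -0.0049 -0.0016] 7062 0.00038067030522836304
[0.45408699 0.19632398] 0.033850250854062174
j [-0.18  0.64  0.09  1.02  0.   -0.02] eef [ 0.6221 -0.1147  0.0332] toolx [-0.002  0.    -1.   ] tooly [0.163 0.987 0.   ]
turn about tool x -0.076 shift if turned first [-156.4  295.  -194.9] unturned [-156.4  279.4 -216.7]
```

Call:
play_rows(
  plan=[
    [-15,0,0,0,0,0,1],
    [-25,0,0,0,0,0,1],
    [-25,0,0,0,0,0,1],
    [-25,0,0,0,0,0,1],
    [-25,0,-5,0,0,0,1],
    [-25,0,-15,0,0,0,1],
    [-16,0,-25,0,0,0,1],
    [0,0,-25,0,0,0,1],
    [0,0,-25,0,0,0,1],
    [0,0,-25,0,0,0,1],
    [0,0,-25,0,0,0,1],
    [0,0,-25,0,0,0,1],
    [0,5,-25,0,0,0,1],
    [0,15,-15,0,0,0,1],
    [0,24,-7,0,0,0,1],
    [0,25,0,0,0,0,1],
    [0,25,0,0,0,0,1],
    [0,25,0,0,0,0,1],
    [0,25,0,0,0,0,1],
    [0,25,0,0,0,0,1],
  ],
)

```text
clock: 33.63
eef_pos: [0.4356, 0.0884, 0.1894]
tool_rot: [0.058, 0.705, -0.058, 0.704]
ft_force: [0.4, -0.1, -2.5]
grip_width: 0.0373
```

Call:
play_rows(
  plan=[
    [0,25,0,0,0,0,1],
    [0,25,0,0,0,0,1],
    [0,25,0,0,0,0,1],
    [0,20,0,0,0,0,1],
    [0,10,0,-0.038,0,0,1],
    [0,4,0,-0.038,0,0,1],
    [0,0,0,0,0,0,1],
    [0,0,0,0,0,0,1],
    [0,0,0,0,0,0,1],
  ],
)

```text
clock: 34.38
eef_pos: [0.4535, 0.1941, 0.1898]
tool_rot: [0.031, 0.707, -0.032, 0.706]
ft_force: [-0.1, -0.7, -2.0]
grip_width: 0.037
```

Run:
```python
from h import *
from workcell import *
o=get_obs();print(o["clock"],o["grip_width"],o["ft_force"]);go(o,(.4535,.1963,.034),-.088)
```

```text
34.3833 0.03698416698158938 [-0.06342895 -0.68905342 -1.98278362]
j [ 0.4   0.25 -0.09  1.23 -0.    0.49] eef [0.4535 0.1941 0.1898] toolx [-0.001 -0.001 -1.   ] tooly [ 0.089  0.996 -0.001]
turn about tool x -0.001 shift if turned first [155.8   2.3  -0. ] unturned [155.8   2.3  -0. ]
```

Call:
play_rows(
  plan=[
    [15,2.1,0,0,0,0,1],
    [25,0,0,0,0,0,1],
    [25,0,0,0,0,0,1],
    [25,0,0,0,0,0,1],
    [20,0,0,0,0,0,1],
    [12,0,0,0,0,0,1],
    [10,0,0,0,0,0,1],
    [8,0,0,0,0,0,1],
    [6,0,0,0,0,0,1],
    [4,0,0,0,0,0,1],
    [2,0,0,0,0,0,1],
    [1,0,0,0,0,0,1],
    [0,0,0,0,0,0,1],
    [0,0,0,0,0,0,1],
    [0,0,0,0,0,0,1],
  ],
)

```text
clock: 35.63
eef_pos: [0.4544, 0.1972, 0.0376]
tool_rot: [0.031, 0.706, -0.031, 0.707]
ft_force: [-0.2, -0.6, -1.5]
grip_width: 0.0371
```

Call:
play_rows(
  plan=[
    [1.2,0,0,0,0,0,1],
    [1.2,0,0,0,0,0,1],
    [1,0,0,0,0,0,1],
    [0,0,0,0,0,0,1],
    [0,0,0,0,0,0,1],
    [0,0,0,0,0,0,1],
  ],
)

```text
clock: 36.13
eef_pos: [0.4542, 0.197, 0.0344]
tool_rot: [0.031, 0.706, -0.031, 0.707]
ft_force: [-2.3, -0.8, 5.4]
grip_width: 0.0376
```

Call:
play_rows(
  plan=[
    [0,0,0,0,0,0,0.08],
    [0,0,0,0,0,0,0],
    [0,0,0,0,0,0,-0.12],
    [0,0,0,0,0,0,-0.12],
    [0,0,0,0,0,0,-0.12],
    [0,0,0,0,0,0,-0.12],
    [-10,0,0,0,0,0,-0.12],
    [-20,0,0,0,0,0,-0.12],
    [-30,0,0,0,0,0,-0.12],
    [-30,0,0,0,0,0,-0.12],
    [-30,0,0,0,0,0,-0.12],
    [-30,0,0,0,0,0,-0.12],
    [0,-15,-10,0,0,0,-0.12],
    [0,-25,-10,0,0,0,-0.12],
    [0,-25,-10,0,0,0,-0.12],
    [0,-25,-10,0,0,0,-0.12],
    [0,-25,-10,0,0,0,-0.12],
    [0,-25,0,0,0,0,-0.12],
    [0,-25,0,0,0,0,-0.12],
    [0,-25,0,0,0,0,-0.12],
  ],
)

```text
clock: 37.8
eef_pos: [0.3872, 0.0111, 0.1847]
tool_rot: [0.031, 0.706, -0.031, 0.707]
ft_force: [0.1, -0.1, -0.1]
grip_width: 0.0479
```

Call:
play_rows(
  plan=[
    [0,-25,0,0,0,0,-0.12],
    [0,-25,0,0,0,0,-0.12],
    [0,-25,0,0,0,0,-0.12],
    [0,-25,0,0,0,0,-0.12],
    [0,-25,0,0,0,0,-0.12],
    [0,-25,0,0,0,0,-0.12],
    [0,-20,0,0,0,0,-0.12],
    [0,-10,0,0,0,0,-0.12],
    [0,0,0,0,0,0,-0.12],
  ],
)

```text
clock: 38.55
eef_pos: [0.3718, -0.1687, 0.1843]
tool_rot: [0.032, 0.706, -0.032, 0.707]
ft_force: [-0.3, 0.5, 0.8]
grip_width: 0.0479
```

Run:
```python
from h import *
from workcell import *
import cv2
p=camera("side");cv2.imwrite("pics/s5.png",p["frame"][:,:,::-1])
seated(p,R);q=camera("scene");seated(q,R)
for t in("salt_shaker","spice_jar"): print(t,[np.round(r["centre"],3) for r in pinpoint(t,p)[:1]])
a=cv2.resize(p["frame"][150:350,190:430,::-1],(720,600));cv2.imwrite("pics/s5c.png",a)
o=get_obs();print(o["clock"],o["eef_pos"],o["ft_force"])
```

```text
beech seat dx,dy,z,slope,yaw [-0.0019 -0.      0.0467 -0.003  -0.0003] 910 0.0007
blue seat dx,dy,z,slope,yaw [-0.0012 -0.0003  0.0468  0.0023 -0.0013] 710 0.0007
steel seat dx,dy,z,slope,yaw [-0.0029 -0.0002  0.0467  0.0031  0.0022] 539 0.0007
walnut seat dx,dy,z,slope,yaw [ 0.001   0.0001  0.0468 -0.0013  0.0024] 391 0.0007
beech seat dx,dy,z,slope,yaw [-0.003   0.0001  0.0479  0.0069 -0.0054] 583 0.0006
blue seat dx,dy,z,slope,yaw [-0.0005 -0.0002  0.048   0.003  -0.0079] 735 0.0006
steel seat dx,dy,z,slope,yaw [-0.0029 -0.0002  0.0481  0.0008 -0.0085] 506 0.0006
walnut seat dx,dy,z,slope,yaw [ 0.      0.0001  0.0483  0.0023 -0.0036] 344 0.0006
salt_shaker [array([ 0.565,  0.174, -0.   ])]
spice_jar [array([ 0.543, -0.002, -0.002])]
38.75 [ 0.37175496 -0.16625217  0.18379051] [ 0.43388051  0.81268504 -0.13190323]
```

View pics/s5c.png

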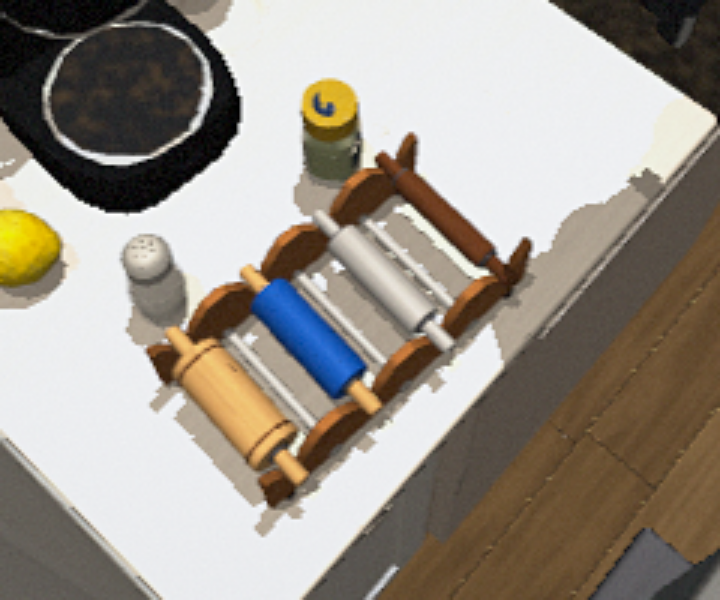

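All four are seated in order, with beech by the shaker at (150,270) and walnut by the yellow-capped jar at (330,130). Both markers are still standing.

```bash
python3 -c "
from workcell import *
print(job_done())"
```

```text
the job is handed in; nothing more can be done
None
```

All four pins are in the rack in order of thickness: beech at the salt shaker's end, then blue, steel, and walnut at the spice jar's end. I handed the job in at about 39 s of the 102 s allowed.

- **Seating:** the last fits from both cameras put every pin's axis at 46.7–48.3 mm high (48 mm expected). Each pin lies within 3 mm of its bay centre and is level to within 0.5°. The side camera reads about 1 mm lower than the scene camera, which is within calibration error.
- **Shaker and jar:** both still stand where they were. The repeat position readings moved 3–7 mm, which is about the detector's error. The last picture shows both upright, and I saw no contact with either.
- **Forces:** the wrist force readings I saw stayed below about 6 N, including when each pin touched the bottom of its notches.
- **Measuring slip:** my first check of where the held steel pin sat in the jaws sampled the wrong half of it, so I corrected the check before placing the other three. Steel sits about 3 mm off centre along its length as a result, which the rack allows.

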